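# Heft three tins, pack the heaviest at the bottom

### The job

Three look-alike metal tins of workshop fixings stand on the bench, and one is clearly heavier than the others. Compare their weights by hefting: lift one clear of the bench, set it back down and let go, then lift another, and the third if need be. Pack the heaviest first, standing on the bottom of the small open carton, and afterwards stand either of the other two squarely on top of it. Set both gently in place, without dropping them, and leave the third tin standing on the bench, outside the carton.

Things in the scene. Friction and masses are not known exactly. Their poses are not given: they have to be found in the camera images.
- tin_a: one of three look-alike closed round metal tins, plain bare steel with a slightly brighter push-on lid: 60 mm across, 64 mm tall, standing upright on the bench. Origin at the centre of its underside, z up its axis. Rigid, with a flat top and flat bottom. The three differ only in weight: the heaviest weighs at least twice as much as either of the other two, which are within a quarter of each other; all lie between 0.2 and 0.8 kg. Any of the three may be the heaviest
- tin_b: one of three look-alike closed round metal tins, plain bare steel with a slightly brighter push-on lid: 60 mm across, 64 mm tall, standing upright on the bench. Origin at the centre of its underside, z up its axis. Rigid, with a flat top and flat bottom. The three differ only in weight: the heaviest weighs at least twice as much as either of the other two, which are within a quarter of each other; all lie between 0.2 and 0.8 kg. Any of the three may be the heaviest
- tin_c: one of three look-alike closed round metal tins, plain bare steel with a slightly brighter push-on lid: 60 mm across, 64 mm tall, standing upright on the bench. Origin at the centre of its underside, z up its axis. Rigid, with a flat top and flat bottom. The three differ only in weight: the heaviest weighs at least twice as much as either of the other two, which are within a quarter of each other; all lie between 0.2 and 0.8 kg. Any of the three may be the heaviest
- carton: small open square cardboard carton fixed to the bench: 138 mm by 138 mm outside, 130 mm by 130 mm inside, walls 4 mm thick and 50 mm tall, floor 4 mm thick; short flaps hang outward round it to about 15 mm beyond the walls, below the rim. Origin at the centre of its underside on the bench, z up, x and y parallel to its walls; it may be turned about the vertical. Empty at the start
Mind the look-alikes: they are no part of the job. Leave any brown look-alike of the tin_c alone. What is shaped like the tin_b but pink is not meant.

How it is judged:
On the way, in this order (a step that is already met when the one before it is completed fails the run):
1. a tin has been lifted clear of the bench (more than 12 mm) to feel its weight, with no tin in the carton (height (world z) of any of tin_a, tin_b, tin_c above 0.012 m and horizontal distance between each of tin_a, tin_b, tin_c and carton above 0.1 m), for 0.2 s.
2. it has been set back down: all three tins stand on the bench, let go (height (world z) of each of tin_a, tin_b, tin_c below 0.01 m and angle between each of tin_a, tin_b, tin_c's own z axis and vertical below 0.175 rad and horizontal distance between each of tin_a, tin_b, tin_c and carton above 0.1 m and linear speed of each of tin_a, tin_b, tin_c below 0.02 m/s and contact force between the fingers and tin_a below 0.05 N and contact force between the fingers and tin_b below 0.05 N and contact force between the fingers and tin_c below 0.05 N), for 0.1 s.
3. a tin has again been lifted clear of the bench, to compare (all of step 1), for 0.2 s.
4. the heaviest tin (the one over 4.2 N) stands upright on the bottom of the carton, let go, and no other tin is in or over the carton ((((z of tin_a in the frame of carton below 0.012 m and horizontal distance between tin_a and carton below 0.055 m and angle between tin_a's own z axis and vertical below 0.175 rad and linear speed of tin_a below 0.02 m/s and contact force between the fingers and tin_a below 0.05 N) and contact force between tin_a and carton above 4.2 N and horizontal distance between each of tin_b, tin_c and carton above 0.1 m) or ((z of tin_b in the frame of carton below 0.012 m and horizontal distance between tin_b and carton below 0.055 m and angle between tin_b's own z axis and vertical below 0.175 rad and linear speed of tin_b below 0.02 m/s and contact force between the fingers and tin_b below 0.05 N) and contact force between tin_b and carton above 4.2 N and horizontal distance between each of tin_a, tin_c and carton above 0.1 m) or ((z of tin_c in the frame of carton below 0.012 m and horizontal distance between tin_c and carton below 0.055 m and angle between tin_c's own z axis and vertical below 0.175 rad and linear speed of tin_c below 0.02 m/s and contact force between the fingers and tin_c below 0.05 N) and contact force between tin_c and carton above 4.2 N and horizontal distance between each of tin_a, tin_b and carton above 0.1 m))), for 0.2 s.
At the end, for the whole second after the job is handed in: The heaviest tin stands on the carton's floor and another stands on it, centred within 20 mm, both upright within 10 degrees; the third stands upright on the bench, its centre more than 100 mm from the carton's centre; all released and at rest ((((z of tin_a in the frame of carton below 0.012 m and horizontal distance between tin_a and carton below 0.055 m and angle between tin_a's own z axis and vertical below 0.175 rad and linear speed of tin_a below 0.02 m/s and contact force between the fingers and tin_a below 0.05 N) and contact force between tin_a and carton above 7 N and contact force between tin_b and tin_a below 4.2 N and (horizontal distance between tin_b and tin_a below 0.02 m and z of tin_b in the frame of tin_a between 0.056 and 0.072 m and angle between tin_b's own z axis and vertical below 0.175 rad and linear speed of tin_b below 0.02 m/s and contact force between the fingers and tin_b below 0.05 N) and (height (world z) of tin_c below 0.01 m and angle between tin_c's own z axis and vertical below 0.175 rad and horizontal distance between tin_c and carton above 0.1 m and linear speed of tin_c below 0.02 m/s)) or ((z of tin_a in the frame of carton below 0.012 m and horizontal distance between tin_a and carton below 0.055 m and angle between tin_a's own z axis and vertical below 0.175 rad and linear speed of tin_a below 0.02 m/s and contact force between the fingers and tin_a below 0.05 N) and contact force between tin_a and carton above 7 N and contact force between tin_c and tin_a below 4.2 N and (horizontal distance between tin_c and tin_a below 0.02 m and z of tin_c in the frame of tin_a between 0.056 and 0.072 m and angle between tin_c's own z axis and vertical below 0.175 rad and linear speed of tin_c below 0.02 m/s and contact force between the fingers and tin_c below 0.05 N) and (height (world z) of tin_b below 0.01 m and angle between tin_b's own z axis and vertical below 0.175 rad and horizontal distance between tin_b and carton above 0.1 m and linear speed of tin_b below 0.02 m/s)) or ((z of tin_b in the frame of carton below 0.012 m and horizontal distance between tin_b and carton below 0.055 m and angle between tin_b's own z axis and vertical below 0.175 rad and linear speed of tin_b below 0.02 m/s and contact force between the fingers and tin_b below 0.05 N) and contact force between tin_b and carton above 7 N and contact force between tin_a and tin_b below 4.2 N and (horizontal distance between tin_a and tin_b below 0.02 m and z of tin_a in the frame of tin_b between 0.056 and 0.072 m and angle between tin_a's own z axis and vertical below 0.175 rad and linear speed of tin_a below 0.02 m/s and contact force between the fingers and tin_a below 0.05 N) and (height (world z) of tin_c below 0.01 m and angle between tin_c's own z axis and vertical below 0.175 rad and horizontal distance between tin_c and carton above 0.1 m and linear speed of tin_c below 0.02 m/s)) or ((z of tin_b in the frame of carton below 0.012 m and horizontal distance between tin_b and carton below 0.055 m and angle between tin_b's own z axis and vertical below 0.175 rad and linear speed of tin_b below 0.02 m/s and contact force between the fingers and tin_b below 0.05 N) and contact force between tin_b and carton above 7 N and contact force between tin_c and tin_b below 4.2 N and (horizontal distance between tin_c and tin_b below 0.02 m and z of tin_c in the frame of tin_b between 0.056 and 0.072 m and angle between tin_c's own z axis and vertical below 0.175 rad and linear speed of tin_c below 0.02 m/s and contact force between the fingers and tin_c below 0.05 N) and (height (world z) of tin_a below 0.01 m and angle between tin_a's own z axis and vertical below 0.175 rad and horizontal distance between tin_a and carton above 0.1 m and linear speed of tin_a below 0.02 m/s)) or ((z of tin_c in the frame of carton below 0.012 m and horizontal distance between tin_c and carton below 0.055 m and angle between tin_c's own z axis and vertical below 0.175 rad and linear speed of tin_c below 0.02 m/s and contact force between the fingers and tin_c below 0.05 N) and contact force between tin_c and carton above 7 N and contact force between tin_a and tin_c below 4.2 N and (horizontal distance between tin_a and tin_c below 0.02 m and z of tin_a in the frame of tin_c between 0.056 and 0.072 m and angle between tin_a's own z axis and vertical below 0.175 rad and linear speed of tin_a below 0.02 m/s and contact force between the fingers and tin_a below 0.05 N) and (height (world z) of tin_b below 0.01 m and angle between tin_b's own z axis and vertical below 0.175 rad and horizontal distance between tin_b and carton above 0.1 m and linear speed of tin_b below 0.02 m/s)) or ((z of tin_c in the frame of carton below 0.012 m and horizontal distance between tin_c and carton below 0.055 m and angle between tin_c's own z axis and vertical below 0.175 rad and linear speed of tin_c below 0.02 m/s and contact force between the fingers and tin_c below 0.05 N) and contact force between tin_c and carton above 7 N and contact force between tin_b and tin_c below 4.2 N and (horizontal distance between tin_b and tin_c below 0.02 m and z of tin_b in the frame of tin_c between 0.056 and 0.072 m and angle between tin_b's own z axis and vertical below 0.175 rad and linear speed of tin_b below 0.02 m/s and contact force between the fingers and tin_b below 0.05 N) and (height (world z) of tin_a below 0.01 m and angle between tin_a's own z axis and vertical below 0.175 rad and horizontal distance between tin_a and carton above 0.1 m and linear speed of tin_a below 0.02 m/s)))); the robot touches nothing.
It fails at once if a tin is dropped or slammed (more than 150 N) into the carton or onto another tin (contact force between any of tin_a, tin_b, tin_c and carton above 150 N or contact force between tin_a and tin_b above 150 N or contact force between tin_b and tin_c above 150 N or contact force between tin_c and tin_a above 150 N).
It also fails if it takes over 70 s, if anything falls off the work surface, if the arm or the gripper's body presses on something with over 40 N, if the wrist force passes 120 N, or if a joint passes its speed limit or range.

### The arm

A 6-joint arm with a two-finger parallel gripper is mounted at the origin on the work surface. World frame = base frame: x ahead of the robot, y to its left, z up, the work surface at z = 0. Lengths are in m, angles in rad, forces in N, time in s.
With the tool pointing down it reaches from about 0.35 to 0.85 m from the base axis. Payload 8.1 kg.
Tool frame: the origin (TCP) lies at the very end of the fingers, on their centre line; the grasp point (between the pads) lies 19 mm behind it; x points along the fingers, z is the direction in which the jaws open and shut, and the axes are right-handed (so a half turn about x gives the same grasp; the last joint's range is limited). The gripper opens to 93 mm and grips with 3 to 60 N. Pads are 15 mm wide; open, the fingers measure 128 mm over their backs; the gripper's body (75 mm by 188 mm) begins 65 mm behind the grasp point.
Start: joints at [-1.34, 0.13, 1.488, -0, 1.523, -0.085], TCP at [0.186, -0.57, 0.219] pointing down, gripper open.
Joint ranges: [-2.96, 2.96], [-0.89, 2.26], [0.02, 2.5], [-1.34, 4.48], [0, 2.73], [-2.66, 2.66]. Speed limits (rad/s): [2.39, 2.39, 2.79, 3.14, 3.14, 3.14].

### API

Orientations are given as a unit quaternion [x, y, z, w].
In Python, from workcell import get_obs, viewer, workorder gives the robot as it stands. The module is installed in compiled form; this text tells all that it offers.
- The arm moves only by the tool play_rows, never from a script. Its arguments are lists of equal length, an entry for each row: "linear": the shift along the tool's x, y, z in cm, a list of three; "twist": the turn about the tool's x in rad. A call has 1 to 10 rows; each row is the pose to reach, as a shift and turn from the pose commanded when the call began, along the tool's axes at that moment; what a row does not reach only later rows make up. A row lasts 1/10 s, in which the tool goes at most 50 mm and 8.59 degrees, less where a joint would pass 70% of its speed; a pose out of reach is approached as far as the arm can. A call with a gripper value outside its range is refused whole. "claw" is the finger opening in cm, from 0 to 9.3, set as the call begins (left out, the last holds). The fingers move at their own pace and stop on an object; "newtons" is the grip in N (left out, the last holds). Time passes only in rows, so rows that repeat a pose let the fingers close. It gives the time, the measured TCP pose, the force and the opening at its end, in the units of the state.
- get_obs(): the state, without advancing time (a new reading comes with each control period).
- viewer.camera(name): name is "side" or "top"; returns a dict with "image" (400x640x3 uint8, red, green, blue), "camera_matrix" (3x3 intrinsics, pixels), "dist_coeffs" ([k1, k2, p1, p2, k3] as OpenCV has them; the pictures are not rectified), "world_from_camera" (4x4, takes a point from camera to world coordinates). Camera axes: x right, y up, looking along -z (the intrinsics and any distortion apply to the point x, -y, -z); pixel columns grow to the right and rows downward; lengths in m; the calibration is good to about 2 mm. A picture is of the moment at which its call begins. There is no depth.
- workorder.close_job(): hands the job in, once; it reports no verdict.
The state is a dict: "t": time; "joint_pos": joint angles; "dq": joint speeds; "joint_efforts": joint torques, N m; "tool_pos": TCP position; "eef_rot": TCP orientation; "ft_force": force on the tool from outside, world axes, zero at the start; "wrist_torque": the same for the moment, N m; "finger_gap": finger opening in m.
Only numpy, scipy, OpenCV 4.12 (cv2) and the standard library are available. Lean on these libraries where they do the work, as an engineer would, in place of code of your own. Each camera call takes 0.05 s, during which the arm holds its last target. There are 200 camera calls.

## Working session

There is one attempt and no reset: what is moved stays moved. The work goes in short steps, Python scripts to look and compute and a tool call to move; the robot and the scene stay as the last step left them, time stands still between calls to the robot, and variables do not carry over. Pictures are saved under pics/ and viewed, about 8 in all and at most 12, crops included, and the job is handed in when it is done.

Besides the shell and the picture viewer there is one more tool, called after "Call:" by a JSON object that holds its "fn" and its "kwargs". play_rows: Moves the arm, as the interface text tells. Its arguments: {"type":"object","properties":{"linear":{"type":"array","items":{"type":"array","items":{"type":"number"}}},"twist":{"type":"array","items":{"type":"number"}},"claw":{"type":"number"},"newtons":{"type":"number"}},"required":["linear","twist"]}

```bash
mkdir -p pics
python3 - <<'E'
from workcell import get_obs, viewer
import cv2, numpy as np
o=get_obs()
for k in("t","tool_pos","eef_rot","ft_force","finger_gap"):print(k,np.round(o[k],4))
for n in("top","side"):
    c=viewer.camera(n); cv2.imwrite(f"pics/{n}0.png",c["image"][...,::-1])
    print(n,c["camera_matrix"],c["dist_coeffs"],np.round(c["world_from_camera"],4))
E
```

```text
t 0.0
tool_pos [ 0.1862 -0.5698  0.2176]
eef_rot [ 0.4156  0.5729 -0.4148  0.5719]
ft_force [-0.0387  0.2147 -0.2408]
finger_gap 0.0927
top [[492.45124206   0.         327.03587235]
 [  0.         492.45124206 190.67709717]
 [  0.           0.           1.        ]] [-0.13393562  0.          0.          0.          0.        ] [[-0.0173  0.9808 -0.1941  0.322 ]
 [-0.9998 -0.0193 -0.0086 -0.0204]
 [-0.0122  0.1939  0.9809  1.0439]
 [ 0.      0.      0.      1.    ]]
side [[499.92308361   0.         321.4932103 ]
 [  0.         499.92308361 202.92799252]
 [  0.           0.           1.        ]] [-0.13566795  0.          0.          0.          0.        ] [[-0.8923  0.3109 -0.3274  0.1906]
 [-0.4513 -0.5921  0.6676  0.5721]
 [ 0.0137  0.7435  0.6686  0.6559]
 [ 0.      0.      0.      1.    ]]
```

View pics/top0.png

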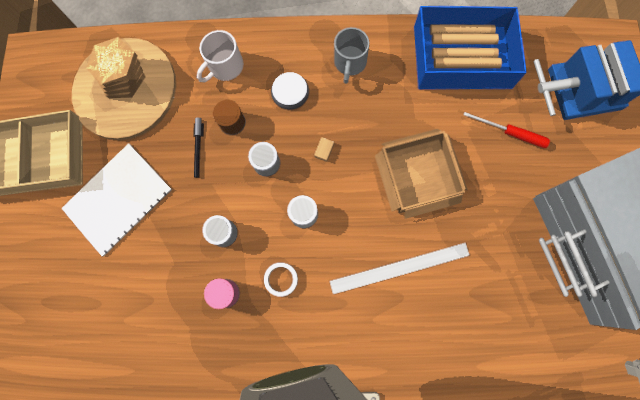

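View pics/side0.png

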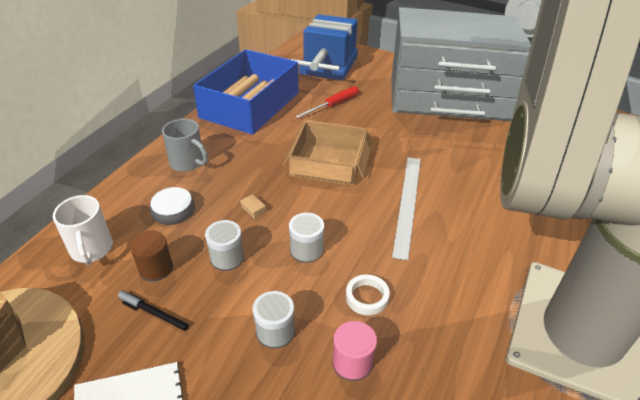

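The top picture shows the three steel tins at (263,158), (302,211) and (220,231). The carton is at (424,175), the brown decoy at (229,117) and the pink one at (220,293). In the side picture the tins are at (225,245), (306,237) and (274,318), and the carton is at (329,150).

```bash
cat > h.py <<'E'
import cv2, numpy as np
from workcell import get_obs, viewer
from scipy.optimize import minimize
F=np.diag([1.,-1,-1])
def proj(c,P):
    T=np.linalg.inv(c["world_from_camera"]); R=F@T[:3,:3]; t=F@T[:3,3]
    return cv2.projectPoints(np.float64(P).reshape(-1,1,3),R,t,c["camera_matrix"],np.float64(c["dist_coeffs"]))[0][:,0]
def ray(c,uv):
    n=cv2.undistortPoints(np.float64(uv).reshape(-1,1,2),c["camera_matrix"],np.float64(c["dist_coeffs"]))[0,0]
    W=np.array(c["world_from_camera"]); return W[:3,3],W[:3,:3]@np.array([n[0],-n[1],-1])
def onz(c,uv,z):
    o,d=ray(c,uv); return o+d*(z-o[2])/d[2]
def tri(cs,uvs):
    A=np.zeros((3,3));b=np.zeros(3)
    for c,uv in zip(cs,uvs):
        o,d=ray(c,uv);d=d/np.linalg.norm(d);M=np.eye(3)-np.outer(d,d);A+=M;b+=M@o
    return np.linalg.solve(A,b)
th=np.linspace(0,2*np.pi,48,endpoint=False)
def sil(c,x,y,z0,z1,r=.03):
    P=np.vstack([np.c_[x+r*np.cos(th),y+r*np.sin(th),0*th+z] for z in(z0,z1)])
    return cv2.convexHull(proj(c,P).astype(np.float32))[:,0]
def mask(c,sat=70):
    hsv=cv2.cvtColor(np.ascontiguousarray(c["image"]),cv2.COLOR_RGB2HSV)
    return ((hsv[...,1]<sat)&(hsv[...,2]>70)).astype(np.uint8)
def iou(c,m,*a):
    h=sil(c,*a);k=np.zeros_like(m)
    S=8;cv2.fillPoly(k,[np.int32(np.round(h*S))],1,shift=3)
    x0,y0=h.min(0)-8;x1,y1=h.max(0)+8
    s=np.s_[max(0,int(y0)):int(y1),max(0,int(x0)):int(x1)]
    return (k[s]&m[s]).sum()/max(1,(k[s]|m[s]).sum())
def fit(cs,ms,x,y,z0=0,z1=.064,h=False):
    f=lambda p:-sum(iou(c,m,p[0],p[1],z0,p[2] if h else z1) for c,m in zip(cs,ms))
    p0=[x,y]+([z1] if h else [])
    sm=np.array([p0]+[np.array(p0)+d for d in .01*np.eye(len(p0))])
    r=minimize(f,p0,method="Nelder-Mead",options=dict(initial_simplex=sm,xatol=2e-4,fatol=1e-4))
    return r.x,-r.fun/len(cs)
E
python3 - <<'E'
from h import *
cs=[viewer.camera(n) for n in("top","side")];ms=[mask(c) for c in cs]
for u,v in((263,158),(302,211),(220,231)):
    x,y,_=onz(cs[0],(u,v),.06)
    print(np.round(onz(cs[0],(u,v),.06),3),*[np.round(q,4) for q in fit(cs,ms,x,y,h=True)],*[np.round(q,4) for q in fit(cs,ms,x,y)],[np.round(fit([c],[m],x,y)[0],4) for c,m in zip(cs,ms)])
a=cv2.resize(cs[0]["image"][120:230,365:485],None,fx=5,fy=5,interpolation=cv2.INTER_CUBIC)
b=cv2.resize(cs[1]["image"][110:195,275:385],None,fx=5,fy=5,interpolation=cv2.INTER_CUBIC)
cv2.imwrite("pics/ca.png",a[...,::-1]);cv2.imwrite("pics/cb.png",b[...,::-1])
for i,m in enumerate(ms):print(m[200:220,295:310].mean())
E
```

```text
[0.588 0.12  0.06 ] [0.5957 0.1205 0.06  ] 0.9511 [0.5943 0.122 ] 0.9312 [array([0.5943, 0.122 ]), array([0.5952, 0.1205])]
[0.476 0.04  0.06 ] [0.4799 0.0393 0.0608] 0.9517 [0.4795 0.0402] 0.9376 [array([0.4791, 0.0404]), array([0.4793, 0.0404])]
[0.438 0.206 0.06 ] [0.4417 0.2128 0.0604] 0.9504 [0.4408 0.2135] 0.934 [array([0.4408, 0.2123]), array([0.4428, 0.2124])]
1.0
0.32666666666666666
```

View pics/ca.png

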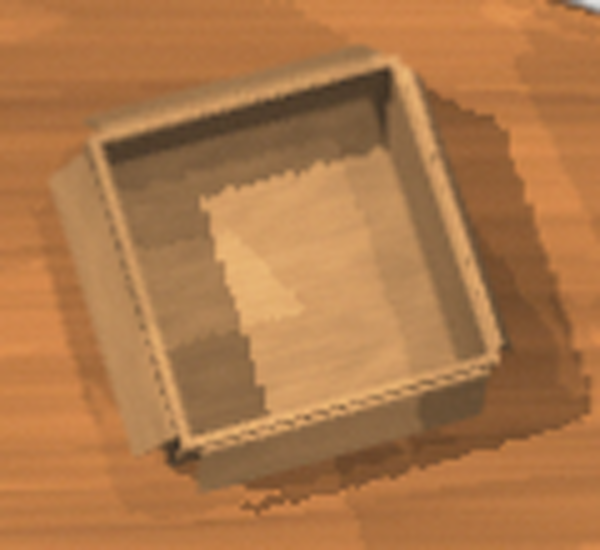

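View pics/cb.png

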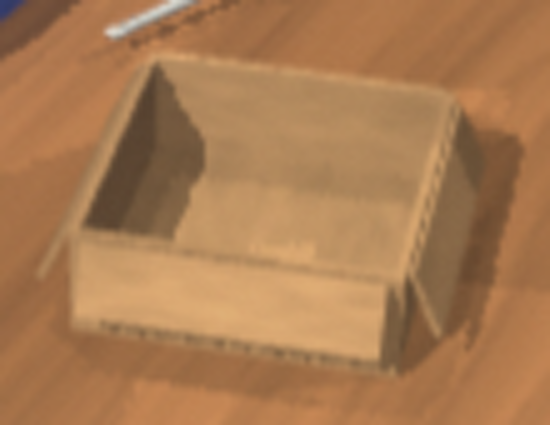

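The carton crops show the rim's outer corners. In the top crop they are at about (92,140), (402,57), (500,352) and (185,448). In the side crop they are at about (72,235), (150,58), (460,95) and (405,285).

Run:
```python
from h import *
cs=[viewer.camera(n) for n in("top","side")]
A=(np.array([(92,140),(402,57),(500,352),(185,448)])+.5)/5-.5+[365,120]
B=(np.array([(72,235),(150,58),(460,95),(405,285)])+.5)/5-.5+[275,110]
P=np.array([tri(cs,uv) for uv in zip(A,B)]);print(np.round(P,4),P.mean(0).round(4))
Q=np.array([onz(cs[0],a,.05) for a in A]);print(Q.round(4),Q.mean(0).round(4))
Q2=np.array([onz(cs[1],a,.05) for a in B]);print(Q2.mean(0).round(4))
print(np.linalg.norm(Q-np.roll(Q,1,0),axis=1).round(3))
for a,b in((0,1),(1,2),(3,2),(0,3)):d=Q[b]-Q[a];print(np.degrees(np.arctan2(d[1],d[0])).round(1))
from scipy.spatial.transform import Rotation as R
o=get_obs();print(R.from_quat(o["eef_rot"]).as_matrix().round(4),o["joint_pos"])
# decoys/others
for n,uv,z in(("brown",(229,117),.06),("pink",(220,293),.06),("block",(324,149),.02),("ring",(280,280),.02),("whitejar",(290,90),.03)):print(n,onz(cs[0],uv,z).round(3))
```

```text
[[ 0.6099 -0.1307  0.0471]
 [ 0.6458 -0.2653  0.0447]
 [ 0.5127 -0.2979  0.0483]
 [ 0.4776 -0.164   0.0468]] [ 0.5615 -0.2145  0.0467]
[[ 0.6084 -0.1306  0.05  ]
 [ 0.6429 -0.2643  0.05  ]
 [ 0.5145 -0.2969  0.05  ]
 [ 0.4771 -0.1635  0.05  ]] [ 0.5607 -0.2138  0.05  ]
[ 0.5594 -0.2103  0.05  ]
[0.135 0.138 0.132 0.139]
-75.6
-165.8
-74.3
-165.9
[[-2.000e-04  9.506e-01  3.106e-01]
 [ 6.000e-04  3.106e-01 -9.506e-01]
 [-1.000e+00  1.000e-04 -7.000e-04]] [-1.34040286e+00  1.30676379e-01  1.48856191e+00 -2.41709856e-06
  1.52300741e+00 -8.53881933e-02]
brown [0.68  0.194 0.06 ]
pink [0.314 0.204 0.06 ]
block [ 0.616 -0.006  0.02 ]
ring [0.339 0.089 0.02 ]
whitejar [0.75  0.066 0.03 ]
```

Call:
{"fn": "play_rows", "kwargs": {"linear": [[-5, 0, 0], [-10, 0, 0], [-10, 3.3, -3.5], [-10, 6.7, -7], [-10, 10, -10.5], [-10, 13.4, -14], [-10, 16.8, -17.5], [-10, 20, -20.9], [-10, 23.4, -24.4], [-10, 26.8, -27.9]], "twist": [0, -0.07, -0.15, -0.23, -0.31, -0.39, -0.47, -0.55, -0.63, -0.7226], "claw": 9.3, "newtons": 30}}

```text
t: 1.3
tool_pos: [0.3548, -0.2201, 0.3188]
eef_rot: [0.185, 0.682, -0.185, 0.683]
ft_force: [0.4, -0.6, -0.5]
finger_gap: 0.0931
```

Call:
{"fn": "play_rows", "kwargs": {"linear": [[0, 4.8, -0.4], [0, 9.6, -0.8], [2, 14.4, -1.2], [5, 19.2, -1.6], [8, 24, -2], [11, 28.9, -2.46], [14, 28.9, -2.46], [18, 28.9, -2.46], [22, 28.9, -2.46], [25, 28.9, -2.46]], "twist": [0, 0, 0, 0, 0, 0, 0, 0, 0, 0]}}

```text
t: 2.3
tool_pos: [0.4786, 0.04, 0.0659]
eef_rot: [0.186, 0.683, -0.186, 0.681]
ft_force: [-0.4, 0.1, -0.4]
finger_gap: 0.0932
```

Call:
{"fn": "play_rows", "kwargs": {"linear": [[2, 0, 0], [3.5, 0, 0], [4.3, 0, 0], [4.5, 0, 0]], "twist": [0, 0, 0, 0]}}

```text
t: 2.7
tool_pos: [0.4793, 0.0396, 0.0228]
eef_rot: [0.186, 0.683, -0.186, 0.682]
ft_force: [-0.0, 0.4, 0.4]
finger_gap: 0.0929
```

Call:
{"fn": "play_rows", "kwargs": {"linear": [[0, 0, 0], [0, 0, 0], [0, 0, 0], [0, 0, 0], [0, 0, 0], [0, 0, 0], [0, 0, 0], [0, 0, 0]], "twist": [0, 0, 0, 0, 0, 0, 0, 0], "claw": 4, "newtons": 30}}

```text
t: 3.5
tool_pos: [0.4796, 0.04, 0.024]
eef_rot: [0.186, 0.683, -0.186, 0.682]
ft_force: [-4.3, 1.5, 6.0]
finger_gap: 0.059
```

Call:
{"fn": "play_rows", "kwargs": {"linear": [[-1, 0, 0], [-2.5, 0, 0], [-4, 0, 0], [-4, 0, 0], [-4, 0, 0], [-4, 0, 0], [-4, 0, 0], [-4, 0, 0]], "twist": [0, 0, 0, 0, 0, 0, 0, 0]}}

```text
t: 4.3
tool_pos: [0.4793, 0.0396, 0.0628]
eef_rot: [0.186, 0.683, -0.186, 0.682]
ft_force: [-0.0, 0.3, -6.9]
finger_gap: 0.0586
```

Run:
```python
from h import *
f=[]
for i in range(4):
    o=get_obs();f.append(o["ft_force"]);viewer.camera("side")
print(np.round(f,2),np.round(o["tool_pos"],4),o["finger_gap"],np.round(o["wrist_torque"],3),o["joint_efforts"])
```

```text
[[-0.03  0.28 -6.94]
 [-0.11 -0.45 -6.35]
 [-0.27 -0.73 -6.37]
 [ 0.56 -0.33 -5.67]] [0.4798 0.0396 0.0633] 0.05897400894138119 [-0.034 -0.083  0.012] [ 3.67103294e-04 -4.47740865e+01 -4.78046000e+01  7.27725774e-02
 -1.50240550e-02 -9.54936900e-05]
```

The tin at the nearest-centre position pulls about 6.3 N, which points to it being the heavy one. I'll set it down, release it and heft another to compare.

Call:
{"fn": "play_rows", "kwargs": {"linear": [[1.5, 0, 0], [2.8, 0, 0], [3.5, 0, 0], [3.8, 0, 0], [4, 0, 0], [4, 0, 0], [4, 0, 0]], "twist": [0, 0, 0, 0, 0, 0, 0]}}

```text
t: 5.2
tool_pos: [0.4805, 0.0396, 0.0241]
eef_rot: [0.186, 0.682, -0.186, 0.683]
ft_force: [-0.2, 0.5, -3.7]
finger_gap: 0.0587
```

Call:
{"fn": "play_rows", "kwargs": {"linear": [[0, 0, 0], [0, 0, 0], [0, 0, 0], [0, 0, 0], [0, 0, 0], [0, 0, 0], [0, 0, 0], [0, 0, 0]], "twist": [0, 0, 0, 0, 0, 0, 0, 0], "claw": 9.3}}

```text
t: 6.0
tool_pos: [0.48, 0.0396, 0.0236]
eef_rot: [0.186, 0.682, -0.186, 0.682]
ft_force: [0.6, 0.9, -0.2]
finger_gap: 0.0932
```

Call:
{"fn": "play_rows", "kwargs": {"linear": [[-2, 0, 0], [-5, 0, 0], [-8, 0, 0], [-11, 0, 0], [-12, 0, 0]], "twist": [0, 0, 0, 0, 0]}}

```text
t: 6.5
tool_pos: [0.4819, 0.0395, 0.1472]
eef_rot: [0.186, 0.68, -0.186, 0.684]
ft_force: [0.3, -0.2, -0.5]
finger_gap: 0.0928
```

Call:
{"fn": "play_rows", "kwargs": {"linear": [[0, 4.3, 1.94], [0, 8.6, 3.88], [0, 12.87, 5.82], [0, 12.87, 5.82], [3, 12.87, 5.82], [6, 12.87, 5.82], [9, 12.87, 5.82], [11, 12.87, 5.82], [12, 12.87, 5.82], [12, 12.87, 5.82]], "twist": [0, 0, 0, 0, 0, 0, 0, 0, 0, 0]}}

```text
t: 7.5
tool_pos: [0.5935, 0.1205, 0.0214]
eef_rot: [0.186, 0.683, -0.187, 0.681]
ft_force: [-0.5, 0.0, -1.0]
finger_gap: 0.0928
```

Call:
{"fn": "play_rows", "kwargs": {"linear": [[0, 0, 0], [0, 0, 0], [0, 0, 0], [0, 0, 0], [0, 0, 0], [0, 0, 0], [0, 0, 0], [0, 0, 0]], "twist": [0, 0, 0, 0, 0, 0, 0, 0], "claw": 4}}

```text
t: 8.3
tool_pos: [0.5956, 0.1212, 0.0243]
eef_rot: [0.186, 0.682, -0.186, 0.682]
ft_force: [-3.0, 0.8, 6.4]
finger_gap: 0.0588
```

Call:
{"fn": "play_rows", "kwargs": {"linear": [[-1, 0, 0], [-2.5, 0, 0], [-4, 0, 0], [-4, 0, 0], [-4, 0, 0], [-4, 0, 0], [-4, 0, 0], [-4, 0, 0]], "twist": [0, 0, 0, 0, 0, 0, 0, 0]}}

```text
t: 9.1
tool_pos: [0.5949, 0.1209, 0.0629]
eef_rot: [0.186, 0.683, -0.186, 0.682]
ft_force: [-0.8, 0.3, -2.3]
finger_gap: 0.0587
```

Run:
```python
from h import *
f=[]
for i in range(4):
    o=get_obs();f.append(o["ft_force"]);viewer.camera("side")
print(np.round(f,2),np.round(o["tool_pos"],4),o["finger_gap"])
```

```text
[[-0.79  0.33 -2.29]
 [ 0.62  0.14 -2.32]
 [ 0.26  0.13 -2.39]
 [ 0.69  0.16 -1.74]] [0.5952 0.1209 0.0632] 0.058981433901095906
```

The second tin pulls about 2.2 N, so the first one is the heaviest. I'll set this one back and fetch the first.

Call:
{"fn": "play_rows", "kwargs": {"linear": [[1.5, 0, 0], [2.8, 0, 0], [3.5, 0, 0], [3.8, 0, 0], [4, 0, 0], [4, 0, 0], [4, 0, 0]], "twist": [0, 0, 0, 0, 0, 0, 0]}}

```text
t: 10.0
tool_pos: [0.5952, 0.1209, 0.0243]
eef_rot: [0.186, 0.682, -0.186, 0.682]
ft_force: [-6.5, -1.2, 7.1]
finger_gap: 0.0591
```

Call:
{"fn": "play_rows", "kwargs": {"linear": [[0, 0, 0], [0, 0, 0], [0, 0, 0], [0, 0, 0], [0, 0, 0], [0, 0, 0], [0, 0, 0], [0, 0, 0]], "twist": [0, 0, 0, 0, 0, 0, 0, 0], "claw": 9.3}}

```text
t: 10.8
tool_pos: [0.5954, 0.1209, 0.0236]
eef_rot: [0.186, 0.682, -0.186, 0.682]
ft_force: [-0.0, -0.0, -0.1]
finger_gap: 0.0928
```

Call:
{"fn": "play_rows", "kwargs": {"linear": [[-2, 0, 0], [-5, 0, 0], [-8, 0, 0], [-12, 0, 0], [-12, -4.3, -1.94], [-12, -8.6, -3.88], [-12, -12.87, -5.82], [-12, -12.87, -5.82], [-9, -12.87, -5.82], [-6, -12.87, -5.82]], "twist": [0, 0, 0, 0, 0, 0, 0, 0, 0, 0]}}

```text
t: 11.8
tool_pos: [0.4818, 0.0395, 0.0847]
eef_rot: [0.187, 0.68, -0.186, 0.684]
ft_force: [-0.1, -0.1, -0.1]
finger_gap: 0.0933
```

Call:
{"fn": "play_rows", "kwargs": {"linear": [[2, 0, 0], [4, 0, 0], [5.5, 0, 0], [6, 0, 0], [6, 0, 0]], "twist": [0, 0, 0, 0, 0]}}

```text
t: 12.3
tool_pos: [0.4797, 0.0398, 0.0231]
eef_rot: [0.186, 0.683, -0.186, 0.682]
ft_force: [1.0, 0.3, -0.7]
finger_gap: 0.093
```

Call:
{"fn": "play_rows", "kwargs": {"linear": [[0, 0, 0], [0, 0, 0], [0, 0, 0], [0, 0, 0], [0, 0, 0], [0, 0, 0], [0, 0, 0], [0, 0, 0]], "twist": [0, 0, 0, 0, 0, 0, 0, 0], "claw": 4, "newtons": 40}}

```text
t: 13.1
tool_pos: [0.4803, 0.0395, 0.024]
eef_rot: [0.186, 0.682, -0.186, 0.682]
ft_force: [-0.3, -0.8, 4.6]
finger_gap: 0.0588
```

Call:
{"fn": "play_rows", "kwargs": {"linear": [[-2, 0, 0], [-5, 0, 0], [-9, 0, 0], [-12, 0, 0], [-12, -2, 2.2], [-12, -5, 5.6], [-12, -8, 9], [-12, -11.5, 12.9], [-12, -14.5, 16.2], [-12, -16.5, 18.5]], "twist": [0, 0, 0, 0, 0, 0, 0, 0, 0, 0]}}

```text
t: 14.1
tool_pos: [0.5547, -0.1993, 0.1416]
eef_rot: [0.187, 0.683, -0.187, 0.681]
ft_force: [0.3, 0.8, -6.6]
finger_gap: 0.0591
```

Call:
{"fn": "play_rows", "kwargs": {"linear": [[0, -0.8, 0.9], [0, -1.24, 1.38], [0, -1.24, 1.38], [0, -1.24, 1.38]], "twist": [0, 0, 0, 0]}}

```text
t: 14.5
tool_pos: [0.5607, -0.2126, 0.143]
eef_rot: [0.186, 0.683, -0.185, 0.682]
ft_force: [-0.2, 0.4, -7.5]
finger_gap: 0.0588
```

Run:
```python
from h import *
o=get_obs();print(np.round(o["tool_pos"],4),np.round(o["ft_force"],2),o["finger_gap"])
ims=[]
for n,(u,v) in(("top",(424,175)),("side",(329,150))):
    c=viewer.camera(n);q=[(-69,-69),(69,-69),(69,69),(-69,69)];a=np.radians(14.5)
    R=np.array([[np.cos(a),-np.sin(a)],[np.sin(a),np.cos(a)]])
    im=c["image"].copy()
    im=cv2.resize(im[v-110:v+70,u-80:u+80],None,fx=3,fy=3)
    for z,col in((.05,(255,0,0)),(0,(0,0,255))):
        P=[[*(R@np.array(p)/1000+[.561,-.214]),z] for p in q]
        cv2.polylines(im,[np.int32((proj(c,P)-[u-80,v-110])*3)],True,col)
    ims.append(im)
cv2.imwrite("pics/over.png",np.hstack(ims)[:,:800+160][...,::-1][:, :960]) if 0 else cv2.imwrite("pics/over.png",cv2.resize(np.hstack(ims),(800,450))[...,::-1])
```

```text
[ 0.5607 -0.2126  0.143 ] [-0.24  0.41 -7.49] 0.05880242418272085
```

View pics/over.png

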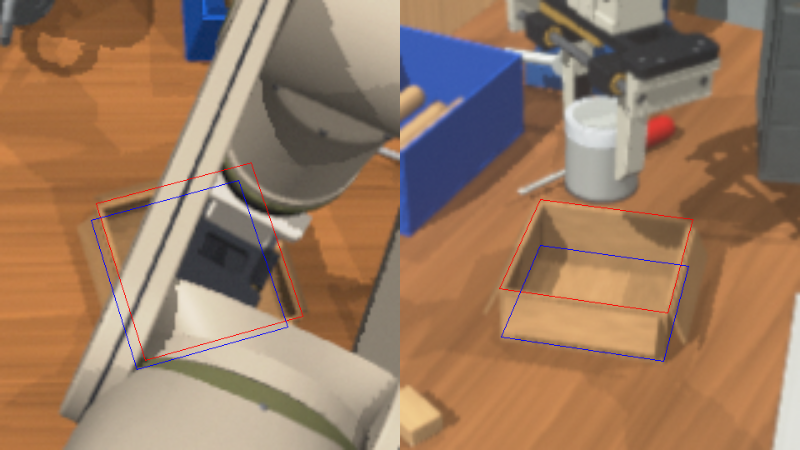

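The model outlines sit on the carton rim in both views. In the side half the tin hangs upright above it at about (600,150). Lowering now.

Call:
{"fn": "play_rows", "kwargs": {"linear": [[2, 0, 0], [4.5, 0, 0], [7, 0, 0], [9, 0, 0], [10.2, 0, 0], [10.9, 0, 0], [11.3, 0, 0], [11.6, 0, 0], [11.6, 0, 0], [11.6, 0, 0]], "twist": [0, 0, 0, 0, 0, 0, 0, 0, 0, 0]}}

```text
t: 15.6
tool_pos: [0.5618, -0.2145, 0.0285]
eef_rot: [0.186, 0.682, -0.186, 0.683]
ft_force: [0.1, -0.4, -5.5]
finger_gap: 0.0596
```

Call:
{"fn": "play_rows", "kwargs": {"linear": [[0.1, 0, 0], [0.1, 0, 0], [0.1, 0, 0]], "twist": [0, 0, 0]}}

```text
t: 15.9
tool_pos: [0.5619, -0.2145, 0.028]
eef_rot: [0.186, 0.682, -0.186, 0.683]
ft_force: [-4.1, 1.0, 6.2]
finger_gap: 0.0588
```

Contact is felt (+6 N). Release and rise.

Call:
{"fn": "play_rows", "kwargs": {"linear": [[0, 0, 0], [0, 0, 0], [0, 0, 0], [0, 0, 0], [0, 0, 0], [0, 0, 0], [0, 0, 0], [0, 0, 0]], "twist": [0, 0, 0, 0, 0, 0, 0, 0], "claw": 8}}

```text
t: 16.7
tool_pos: [0.5612, -0.2141, 0.0266]
eef_rot: [0.186, 0.682, -0.186, 0.682]
ft_force: [-0.2, -0.4, -0.2]
finger_gap: 0.08
```

Call:
{"fn": "play_rows", "kwargs": {"linear": [[-1.5, 0, 0], [-4, 0, 0], [-8, 0, 0], [-12, 0, 0], [-14, 0, 0], [-14, 0, 0]], "twist": [0, 0, 0, 0, 0, 0]}}

```text
t: 17.3
tool_pos: [0.5639, -0.2154, 0.1728]
eef_rot: [0.185, 0.679, -0.187, 0.685]
ft_force: [1.6, 0.1, 0.3]
finger_gap: 0.08
```

Call:
{"fn": "play_rows", "kwargs": {"linear": [[0, 3, -1.4], [0, 7, -3.2], [0, 11, -5], [0, 15.3, -7], [0, 19.6, -9], [0, 23.9, -11], [0, 28, -12.9], [0, 30.59, -14.06], [2, 30.59, -14.06], [4, 30.59, -14.06]], "twist": [0, 0, 0, 0, 0, 0, 0, 0, 0, 0], "claw": 9.3}}

```text
t: 18.3
tool_pos: [0.5951, 0.1222, 0.1259]
eef_rot: [0.185, 0.682, -0.185, 0.682]
ft_force: [-0.4, -1.4, 0.2]
finger_gap: 0.0933
```

Run:
```python
from h import *
o=get_obs();print(np.round(o["tool_pos"],4),np.round(o["ft_force"],2),o["finger_gap"])
cs=[viewer.camera(n) for n in("top","side")];ms=[mask(c) for c in cs]
print("carton tin top only",*fit(cs[:1],ms[:1],.5615,-.2143,.004,.065))
print("both, both-view h",*fit(cs,ms,.5615,-.2143,.035,.065))
P=[[.5953,.1209,.064],[.561,-.214,.068]]
h=[]
for c in cs:
    p=proj(c,P)[1];im=c["image"].copy();h.append(cv2.resize(im,None,fx=.62,fy=.62))
    print(p)
cv2.imwrite("pics/s2.png",np.hstack(h)[...,::-1])
c=cs[0];p=proj(c,P)[1].astype(int)
a=[cv2.resize(c["image"][q[1]-45:q[1]+45,q[0]-60:q[0]+60],None,fx=3.3,fy=3.3) for c in cs for q in[proj(c,P)[1].astype(int)]]
cv2.imwrite("pics/in.png",np.hstack(a)[...,::-1])
```

```text
[0.5951 0.1222 0.1259] [-0.38 -1.41  0.24] 0.09334759975746823
carton tin top only [ 0.56305443 -0.21629764] 0.9610678531701891
both, both-view h [ 0.56196509 -0.21472908] 0.8348004250433593
[425.3950852  166.79512295]
[329.25581332 134.04688553]
```

View pics/in.png

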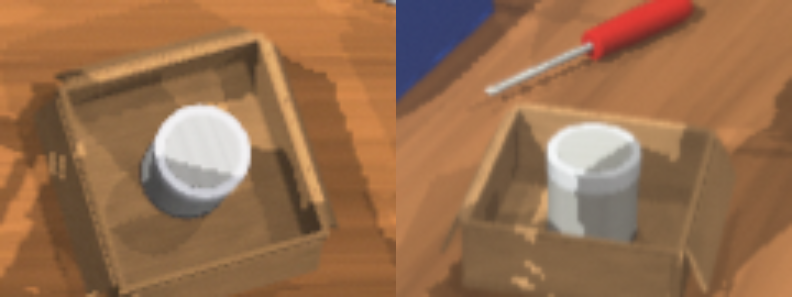

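The tin stands upright in the middle of the carton, with its lid at about (203,150) in the top half of the crop and (593,150) in the side half. Now I'll grasp the light tin.

Call:
{"fn": "play_rows", "kwargs": {"linear": [[3, 0, 0], [6, 0, 0], [8.5, 0, 0], [10, 0, 0], [10.3, 0, 0], [10.3, 0, 0]], "twist": [0, 0, 0, 0, 0, 0]}}

```text
t: 19.0
tool_pos: [0.5955, 0.1206, 0.0241]
eef_rot: [0.186, 0.682, -0.186, 0.682]
ft_force: [-0.1, -0.5, -0.2]
finger_gap: 0.0928
```

Call:
{"fn": "play_rows", "kwargs": {"linear": [[0, 0, 0], [0, 0, 0], [0, 0, 0], [0, 0, 0], [0, 0, 0], [0, 0, 0], [0, 0, 0], [0, 0, 0]], "twist": [0, 0, 0, 0, 0, 0, 0, 0], "claw": 4, "newtons": 30}}

```text
t: 19.8
tool_pos: [0.5956, 0.1208, 0.024]
eef_rot: [0.186, 0.682, -0.186, 0.682]
ft_force: [-1.1, 0.0, 4.9]
finger_gap: 0.059
```

Call:
{"fn": "play_rows", "kwargs": {"linear": [[-2, 0, 0], [-5, 0, 0], [-9, 0, 0], [-13, 0, 0], [-14, 0, 0], [-14, 0, 0]], "twist": [0, 0, 0, 0, 0, 0]}}

```text
t: 20.4
tool_pos: [0.5966, 0.1209, 0.1653]
eef_rot: [0.186, 0.681, -0.186, 0.683]
ft_force: [-0.6, -1.0, -2.3]
finger_gap: 0.0592
```

Call:
{"fn": "play_rows", "kwargs": {"linear": [[0, -2.5, 1.15], [0, -6, 2.8], [0, -10, 4.6], [0, -14, 6.4], [0, -18, 8.3], [0, -22, 10.1], [0, -26, 12], [0, -29, 13.3], [0, -30.3, 13.9], [0, -30.59, 14.06]], "twist": [0, 0, 0, 0, 0, 0, 0, 0, 0, 0]}}

```text
t: 21.4
tool_pos: [0.5596, -0.215, 0.1607]
eef_rot: [0.187, 0.683, -0.187, 0.681]
ft_force: [-1.3, 0.3, -2.4]
finger_gap: 0.0589
```

Call:
{"fn": "play_rows", "kwargs": {"linear": [[0, 0, 0], [0, 0, 0], [1.5, 0, 0], [3.5, 0, 0], [5, 0, 0], [6, 0, 0], [6, 0, 0], [6, 0, 0]], "twist": [0, 0, 0, 0, 0, 0, 0, 0]}}

```text
t: 22.2
tool_pos: [0.5613, -0.214, 0.1037]
eef_rot: [0.186, 0.682, -0.186, 0.682]
ft_force: [-0.0, -0.1, -1.2]
finger_gap: 0.0587
```

Run:
```python
from h import *
o=get_obs();print(np.round(o["tool_pos"],4),np.round(o["ft_force"],2),o["finger_gap"])
a=[cv2.resize(c["image"][q[1]-60:q[1]+40,q[0]-60:q[0]+60],None,fx=3.3,fy=3.3) for c in map(viewer.camera,("top","side")) for q in[proj(c,[[.561,-.214,.09]])[0].astype(int)]]
cv2.imwrite("pics/st.png",np.hstack(a)[...,::-1])
```

```text
[ 0.5613 -0.214   0.1037] [-0.02 -0.09 -1.24] 0.05872984121317466
```

View pics/st.png

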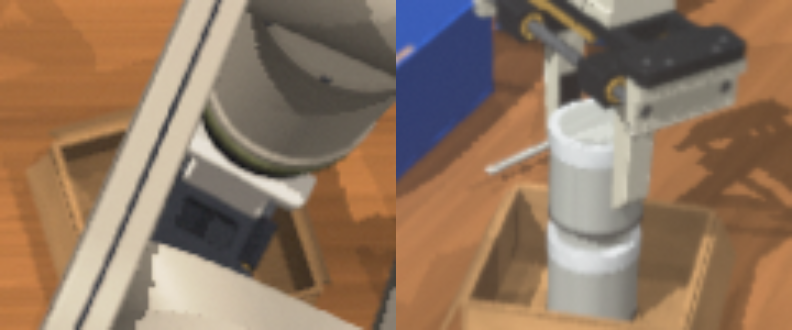

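The upper tin at about (598,170) in the side half hangs directly over the lower one at (593,270), with roughly 12 mm to go. Lowering slowly.

Call:
{"fn": "play_rows", "kwargs": {"linear": [[0.4, 0, 0], [0.7, 0, 0], [0.9, 0, 0], [1.0, 0, 0], [1.1, 0, 0], [1.2, 0, 0], [1.2, 0, 0], [1.2, 0, 0]], "twist": [0, 0, 0, 0, 0, 0, 0, 0]}}

```text
t: 23.1
tool_pos: [0.5613, -0.2142, 0.092]
eef_rot: [0.186, 0.682, -0.186, 0.682]
ft_force: [-2.3, 0.9, 2.1]
finger_gap: 0.059
```

Call:
{"fn": "play_rows", "kwargs": {"linear": [[0, 0, 0], [0, 0, 0], [0, 0, 0], [0, 0, 0], [0, 0, 0], [0, 0, 0], [0, 0, 0], [0, 0, 0]], "twist": [0, 0, 0, 0, 0, 0, 0, 0], "claw": 9}}

```text
t: 23.9
tool_pos: [0.5612, -0.2142, 0.0916]
eef_rot: [0.186, 0.682, -0.186, 0.682]
ft_force: [0.2, -0.3, -0.5]
finger_gap: 0.0896
```

Call:
{"fn": "play_rows", "kwargs": {"linear": [[-1.5, 0, 0], [-4, 0, 0], [-8, 0, 0], [-12, 0, 0], [-12, 4, -2], [-12, 8, -4], [-12, 12, -6], [-12, 16, -8], [-12, 20, -10], [-12, 20, -10]], "twist": [0, 0, 0, 0, 0, 0, 0, 0, 0, 0]}}

```text
t: 24.9
tool_pos: [0.5768, 0.0142, 0.2132]
eef_rot: [0.185, 0.682, -0.183, 0.683]
ft_force: [0.1, -0.2, -0.1]
finger_gap: 0.0898
```

Run:
```python
from h import *
o=get_obs();print(np.round(o["tool_pos"],4),np.round(o["ft_force"],2),o["finger_gap"],o["t"])
cs=[viewer.camera(n) for n in("top","side")]
a=[cv2.resize(c["image"][q[1]-50:q[1]+50,q[0]-60:q[0]+60],None,fx=3.3,fy=3.3) for c in cs for q in[proj(c,[[.561,-.214,.08]])[0].astype(int)]]
cv2.imwrite("pics/fin.png",np.hstack(a)[...,::-1])
ms=[mask(c) for c in cs]
print("stack",fit(cs[1:],ms[1:],.5615,-.2143,.035,.130),fit(cs[:1],ms[:1],.5615,-.2143,.004,.13))
print("C",fit(cs,ms,.4415,.213))
```

```text
[0.5768 0.0142 0.2132] [ 0.1  -0.25 -0.09] 0.0897503861142488 24.9
stack (array([ 0.55947852, -0.21286934]), np.float64(0.8565644881434356)) (array([ 0.56163145, -0.21657207]), np.float64(0.9582664526484751))
C (array([0.44159949, 0.21419965]), np.float64(0.6770537277460722))
```

View pics/fin.png

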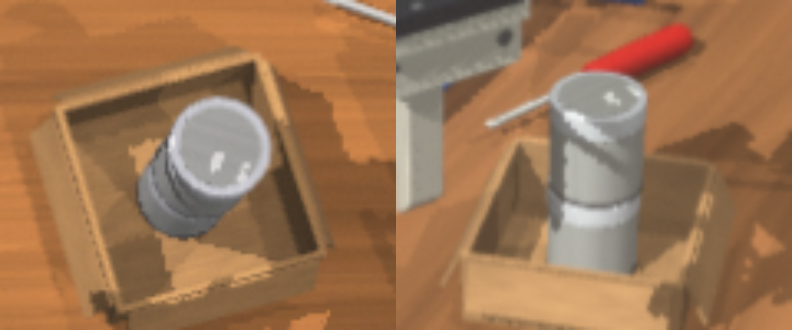

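The two tins stand stacked squarely: the upper lid is at (218,147) in the top half, and in the side half the tins line up at x≈597. The arm is clear of everything, so I'm handing in.

```bash
python3 -c "
from workcell import workorder
print(workorder.close_job())"
```

```text
the job is handed in; nothing more can be done
None
```

The job is handed in, with the heaviest tin on the carton floor and a light tin standing on top of it. It took about 25 s of the 70 s allowed, and `close_job` gives no verdict.

- **Hefting:** The tin at (0.480, 0.040) pulled about 6.3 N. I set it back down, let go and lifted the tin at (0.595, 0.121), which pulled about 2.2 N. The first is therefore the heaviest. The third tin was never hefted, because the first was already more than twice the second.
- **Packing:** I put the heavy tin on the carton floor near the centre, at about (0.561, -0.214), then lowered the 2.2 N tin onto it. I let go of each only after the wrist force showed contact.
- **Last checks:** The final pictures show both tins upright and lined up. The silhouette fits put the stack at (0.562, -0.217) from the top view and (0.559, -0.213) from the side view, about 4 mm apart. The gripper was open and clear, with the wrist force back near zero.
- **Checks that disagreed:**
  - The final fit of the third tin was poor (overlap 0.68, against about 0.93 at the start). I put this down to the arm shading or hiding it and did not look closer. Its fitted position, (0.442, 0.214), was within about 1 mm of the start, and I never touched it.
  - The first fits from both views gave lid heights of 60–61 mm instead of the stated 64 mm. The measured carton rim came out at 47 mm instead of 50 mm. The contact heights matched the stated tin height and carton floor thickness to about 1 mm.

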